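# Proof-pull of a suction-foot anchor with a spring scale

### The job

Before the glass vacuum bottle is tethered to it, proof-test the suction-foot anchor on the bench: pick up the tubular spring scale, drop its end ring over the anchor's headed steel pin, and pull the scale out level until the red band on its white inner sleeve stands half out of the mouth of the tube, never on to its end stop. Finish while still holding the scale at that mark, clear of the bench and with the ring still on the pin. Leave the bottle, the small centrifuge and the standing sample tube where they are.

Things in the scene. Friction and masses are not known exactly. Their poses are not given: they have to be found in the camera images.
- scale_mid (a point): Loose tubular spring scale, 0.21 kg, lying level: aluminium tube 28 mm thick, 150 mm long, blue caps (22 long, 42 wide, 36 high) at both ends. This point: middle of the tube on its axis, 18 mm above the bench; grip here (106 mm of bare tube). Own x: along the tube to the mouth (+75 mm), white sleeve and ring; tail at -75, its wire loop to -94 mm; z up, ring level.
- scale_ring (a point): Centre of the scale's steel end ring, fixed to the sprung inner sleeve: wire 6 mm thick, 32 mm clear inside, 44 mm outside, in the plane of the scale's own x and y. Sleeve fully in: on the tube's axis, 115 mm from scale_mid; it moves out along the scale's x by the value of joint scale_rod.
- scale_rod (a joint): How far the white sleeve (17 mm thick) is drawn out of the tube, m: 0 fully in, 0.085 at the end stop. An inner spring pulls it in: about 1 N to start it, then 1.3 N per 10 mm, about 9 N at the red band. Black lines on it reach the mouth at each 10 mm; the red band, 10 mm wide, is at the mouth from 0.055 to 0.065, its middle at 0.060.
- anchor_pin (a point): Suction-foot anchor, fast on the bench: rubber cup 92 mm across, yellow housing 32 mm high, flat black lever out to 71 mm from the axis along its own x (22 mm high). This point: on the axis of its upright steel pin, 60 mm above the bench, the height for the ring. Pin 9 mm thick from 32 to 82 mm above the bench, rounded head 16 mm thick from 82 to 92 mm. It may be pulled from any level direction.
- bottle: Bystander: glass vacuum bottle, 80 mm in diameter, 175 mm tall, blue cap with two white hose ports. Origin at the centre of its underside.
- centrifuge: Bystander: small round black centrifuge with a clear lid, 144 mm in diameter, 100 mm tall. Origin at the centre of its underside.
- sample_tube: Bystander: standing clear sample tube with blue cap, 34 mm in diameter, 114 mm tall. Origin at the centre of its underside.
There are look-alikes about, which are no part of the job. Of the things like the part that bears scale_mid, leave any that is pink; of the rest the smaller one is meant.

How it is judged (in metres and radians):
On the way, in this order (a step that is already met when the one before it is completed fails the run):
1. the scale is lifted clear of the bench in the fingers (height (world z) of scale_mid above 0.045 m and contact force between the fingers and scale above 1 N), for 0.2 s.
2. the end ring is over the anchor's pin, below its head (horizontal distance between scale_ring and anchor_pin below 0.018 m and z of scale_ring in the frame of anchor_pin below 0.024 m), for 0.1 s.
At the end, for the whole second after the job is handed in: The sleeve is drawn out 53.5 to 66.5 mm (red band at the mouth) and still to 10 mm/s, the ring is on the pin below its head (centre within 18 mm of the pin's axis), the scale is level to 15 degrees, clear of the bench (tube axis over 30 mm up, no contact), and held in the fingers (over 3 N) (all of step 2 and value of joint scale_rod between 0.0535 and 0.0665 m and velocity of joint scale_rod between -0.01 and 0.01 m/s and height (world z) of scale_mid above 0.03 m and contact force between scale and table below 0.1 N and angle between scale_mid's own x axis and vertical between 1.31 and 1.83 rad and contact force between the fingers and scale above 3 N); the arm keeps its last pose, push and grip.
It fails at once if the scale is pulled on to its end stop (sleeve out more than 81 mm) (value of joint scale_rod above 0.081 m).
It fails at once if the bottle is shifted by over 20 mm or tipped (distance of bottle from where it was at the start of the episode above 0.02 m or angle between bottle's own z axis and vertical above 0.25 rad).
It fails at once if the centrifuge is shifted by over 20 mm or tipped (distance of centrifuge from where it was at the start of the episode above 0.02 m or angle between centrifuge's own z axis and vertical above 0.25 rad).
It fails at once if the sample tube is shifted by over 20 mm or tipped (distance of sample_tube from where it was at the start of the episode above 0.02 m or angle between sample_tube's own z axis and vertical above 0.25 rad).
It also fails if it takes over 45 s, if anything falls off the work surface, if the arm or the gripper's body presses on something with over 40 N, if the wrist force passes 120 N, or if a joint passes its speed limit or range.

### The arm

A 6-joint arm with a two-finger parallel gripper is mounted at the origin on the work surface. World frame = base frame: x ahead of the robot, y to its left, z up, the work surface at z = 0. Lengths are in m, angles in degrees, forces in N, time in s.
With the tool pointing down it reaches from about 0.25 to 0.725 m from the base axis. Payload 9.7 kg.
Tool frame: the origin (TCP) lies midway between the tips of the shut fingers; the grasp point (between the pads) lies 19 mm behind it; z points along the fingers, y is the direction in which the jaws open and shut (so a half turn about z gives the same grasp; the last joint's range is limited). The gripper opens to 85 mm and grips with 20 to 120 N. Pads are 22 mm wide; open, the fingers measure 114 mm over their backs; the gripper's body (76 mm by 85 mm) begins 54 mm behind the grasp point. The pads swing forward as they close: fully open they stand 13 mm farther back than shut.
Start: joints at [-69.557, 4.979, 10.078, 95.1, 0, 90], TCP at [0.192, -0.515, 0.208] pointing down, gripper open.
Joint ranges: [-179.16, 179.16], [-48.56, 103.87], [-65.8, 70.77], [-126.05, 130.52], [-82.76, 87.17], [-180, 180]. Speed limits (degrees/s): [127.2, 127.2, 147.25, 180, 180, 180].

### API

Orientations are given as [roll, pitch, yaw] about the fixed x, y, z axes, in that order (R = Rz(yaw) Ry(pitch) Rx(roll)).
In Python, from workcell import get_obs, camera, get_calibration, job_done gives the robot as it stands.
- The arm moves only by the tool play_rows, never from a script. Its argument "commands" is text: rows parted by semicolons, each of 5 numbers parted by spaces: the opening, from 0 (shut) to 1 (fully open), then the shift along the world's x, y, z in mm, then the turn about the world's z in degrees. A call has 1 to 10 rows; each row is the pose to reach, as a shift and turn from the pose commanded when the call began; what a row does not reach only later rows make up. A row lasts 1/12 s, in which the tool goes at most 41.7 mm and 7.16 degrees, less where a joint would pass 70% of its speed; a pose out of reach is approached as far as the arm can. A call with a gripper value outside its range is refused whole. The fingers move at their own pace and stop on an object; "force" is the grip in N (left out, the last holds). Time passes only in rows, so rows that repeat a pose let the fingers close. It gives the time, the measured TCP pose, the force and the opening at its end, in the units of the state.
- get_obs(): the state, without advancing time (a new reading comes with each control period).
- camera(name): name is "side" or "top" or "wrist"; returns the picture (384x512x3 uint8, red, green, blue); there is no depth.
- get_calibration(name): a dict with "fx", "fy", "cx", "cy" (pixels), "eye" and "attitude" of the camera in the world; the wrist camera has in their place "mount" (4x4, takes a point from camera to tool coordinates, whose origin is the TCP and whose axes are the flange's). Camera axes: x right, y down, z forward; pixel columns grow to the right and rows downward; lengths in m; the calibration is good to about 2 mm. A picture is of the moment at which its call begins: read the wrist's pose just before it. get_calibration takes no time and is no camera call.
- job_done(): hands the job in, once; it reports no verdict.
The state is a dict: "time": time; "q": joint angles; "qd": joint speeds; "joint_efforts": joint torques, N m; "ee_pos": TCP position; "tcp_rot": TCP orientation; "wrist_force": force on the tool from outside, world axes, zero at the start; "torque": the same for the moment, N m; "opening": finger opening in m.
Only numpy, scipy, OpenCV 4.12 (cv2) and the standard library are available. Lean on these libraries where they do the work, as an engineer would, in place of code of your own. Each camera call takes 0.05 s, during which the arm holds its last target.

## Working session

There is one attempt and no reset: what is moved stays moved. The work goes in short steps, Python scripts to look and compute and a tool call to move; the robot and the scene stay as the last step left them, time stands still between calls to the robot, and variables do not carry over. Pictures are saved under pics/ and viewed, and the job is handed in when it is done.

Besides the shell and the picture viewer there is one more tool, called by a JSON object that holds its "op" and its "data". play_rows: Moves the arm, as the interface text tells. Its arguments: {"type":"object","properties":{"commands":{"type":"string"},"force":{"type":"number"}},"required":["commands"]}

```bash
mkdir -p pics; cat > h.py <<'E'
import numpy as np,cv2
from workcell import get_obs,camera,get_calibration,job_done
def save(n,im): cv2.imwrite('pics/'+n,cv2.cvtColor(im,cv2.COLOR_RGB2BGR))
E
python3 - <<'E'
from h import *
o=get_obs();print(o)
for n in ['side','top','wrist']:
    save(n+'0.png',camera(n)); print(n,get_calibration(n))
E
```

```text
{'time': 0.0, 'q': array([-6.95565578e+01,  5.00738798e+00,  1.00330576e+01,  9.51000287e+01,
       -1.11589755e-03,  9.00003860e+01]), 'qd': array([ 0.04527093,  0.0332837 ,  0.06615363,  0.02744349, -0.08195667,
       -0.08575972]), 'joint_efforts': array([-3.77002332e-03, -5.20387924e+01,  4.64802432e+01,  1.64225459e-02,
       -1.71586371e-04,  7.21016505e-06]), 'ee_pos': array([ 0.19200351, -0.51510333,  0.20770621]), 'tcp_rot': array([-1.79925641e+02,  1.11639752e-03,  2.04430577e+01]), 'wrist_force': array([-0.5272524 ,  0.34560354, -0.21570266]), 'torque': array([-0.04964596,  0.02144641, -0.00515861]), 'opening': 0.08548569091175806}
side {'fx': 363.8857327472175, 'fy': 363.8857327472175, 'cx': 259.244189097027, 'cy': 185.38385958854772, 'eye': array([ 0.39781599, -0.85435908,  0.63230012]), 'attitude': array([-123.78910861,   -1.04394573,  -11.13094977])}
top {'fx': 413.5549636331041, 'fy': 413.5549636331041, 'cx': 254.9274560321234, 'cy': 186.33479764828684, 'eye': array([0.38632327, 0.00526353, 1.09109197]), 'attitude': array([-169.73042664,    0.74567479,  -90.20435119])}
wrist {'fx': 323.28488642497166, 'fy': 323.28488642497166, 'cx': 260.7009832690507, 'cy': 196.64341528953463, 'mount': array([[ 1.43510168e-04, -9.50030547e-01, -3.12156914e-01,
         8.03208870e-02],
       [ 9.99999916e-01,  2.56060417e-04, -3.19567044e-04,
         1.63314322e-04],
       [ 3.83529484e-04, -3.12156842e-01,  9.50030504e-01,
        -1.65052659e-01],
       [ 0.00000000e+00,  0.00000000e+00,  0.00000000e+00,
         1.00000000e+00]])}
```

View pics/top0.png

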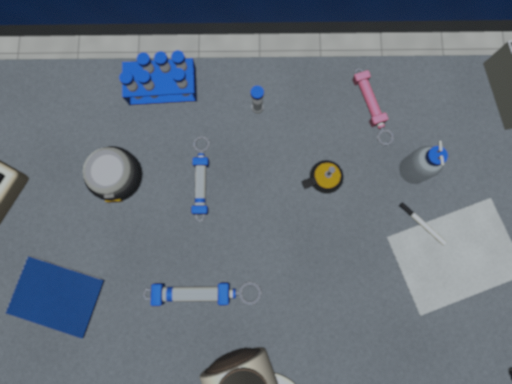

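View pics/side0.png

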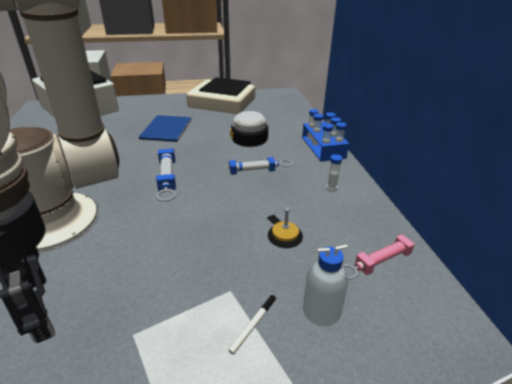

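View pics/wrist0.png

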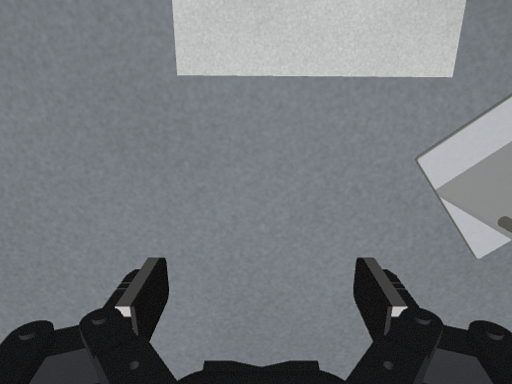

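Candidates: the small blue-capped scale at top (200,185), a bigger blue one at (192,294), and a pink one at (371,98). I choose the small one at (200,185), since about 57 px matches 150 mm. A close crop and a measurement come next.

```bash
cat >> h.py <<'E'
from scipy.spatial.transform import Rotation as Ro
def cam(n):
    c=get_calibration(n)
    if n=='wrist':
        o=get_obs();T=np.eye(4);T[:3,:3]=Ro.from_euler('xyz',o['tcp_rot'],degrees=True).as_matrix();T[:3,3]=o['ee_pos']
        W=T@c['mount'];return c,W[:3,:3],W[:3,3]
    return c,Ro.from_euler('xyz',c['attitude'],degrees=True).as_matrix(),np.array(c['eye'])
def ray(K,uv):
    c,R,e=K;d=R@np.array([(uv[0]-c['cx'])/c['fx'],(uv[1]-c['cy'])/c['fy'],1]);return e,d
def onz(K,uv,z):
    e,d=ray(K,uv);return e+d*(z-e[2])/d[2]
def proj(K,p):
    c,R,e=K;q=R.T@(np.array(p)-e);return q[0]/q[2]*c['fx']+c['cx'],q[1]/q[2]*c['fy']+c['cy']
def blobs(im,lo,hi,amin=20):
    hsv=cv2.cvtColor(im,cv2.COLOR_RGB2HSV);m=cv2.inRange(hsv,lo,hi)
    n,l,s,ce=cv2.connectedComponentsWithStats(m)
    return [(ce[i].round(1),s[i]) for i in range(1,n) if s[i][4]>=amin]
E
python3 - <<'E'
from h import *
t=cv2.cvtColor(cv2.imread('pics/top0.png'),cv2.COLOR_BGR2RGB);s=cv2.cvtColor(cv2.imread('pics/side0.png'),cv2.COLOR_BGR2RGB)
a=cv2.resize(t[125:230,150:255],(400,400),interpolation=cv2.INTER_CUBIC)
b=cv2.resize(t[140:215,290:365],(400,400),interpolation=cv2.INTER_CUBIC)
save('crop0.png',np.hstack([a,b]))
K=cam('top');S=cam('side')
for c,st in blobs(t,(105,150,80),(125,255,255)): print('blue',c,st[4],onz(K,c,.018).round(4))
for c,st in blobs(t,(15,120,100),(32,255,255)): print('yel',c,st[4],onz(K,c,.032).round(4))
for c,st in blobs(s,(105,150,80),(125,255,255)): print('sblue',c,st[4],onz(S,c,.018).round(4))
for c,st in blobs(s,(12,120,100),(32,255,255)): print('syel',c,st[4],onz(S,c,.032).round(4))
E
```

```text
blue [158.6  79.3] 2716 [0.8844 0.2849 0.018 ]
blue [256.6  92. ] 127 [0.8445 0.013  0.018 ]
blue [435.7 155.3] 216 [ 0.6618 -0.4623  0.018 ]
blue [200.1 160.9] 98 [0.6507 0.1648 0.018 ]
blue [199.5 200. ] 26 [0.5452 0.1642 0.018 ]
blue [199.3 209.5] 122 [0.5201 0.1643 0.018 ]
blue [ 54.9 297. ] 4743 [0.2992 0.5258 0.018 ]
blue [223.1 293.5] 213 [0.3067 0.0998 0.018 ]
blue [156.  294.3] 216 [0.3052 0.2694 0.018 ]
blue [168.6 294. ] 50 [0.3058 0.2375 0.018 ]
yel [326.8 175.5] 452 [ 0.6059 -0.1693  0.032 ]
sblue [330.  117.6] 264 [0.9822 0.502  0.018 ]
sblue [164.9 127.8] 795 [0.2986 0.5056 0.018 ]
sblue [321.9 139.1] 545 [0.88   0.3133 0.018 ]
sblue [165.1 151.5] 71 [0.3027 0.3078 0.018 ]
sblue [335.9 156.6] 99 [0.8832 0.1763 0.018 ]
sblue [270.9 160.5] 37 [0.6542 0.1864 0.018 ]
sblue [232.4 163.8] 42 [0.523  0.1857 0.018 ]
sblue [165.  177.7] 103 [0.3054 0.1352 0.018 ]
sblue [331.4 257.4] 269 [ 0.6948 -0.2831  0.018 ]
syel [285. 231.] 345 [ 0.6057 -0.1883  0.032 ]
```

View pics/crop0.png

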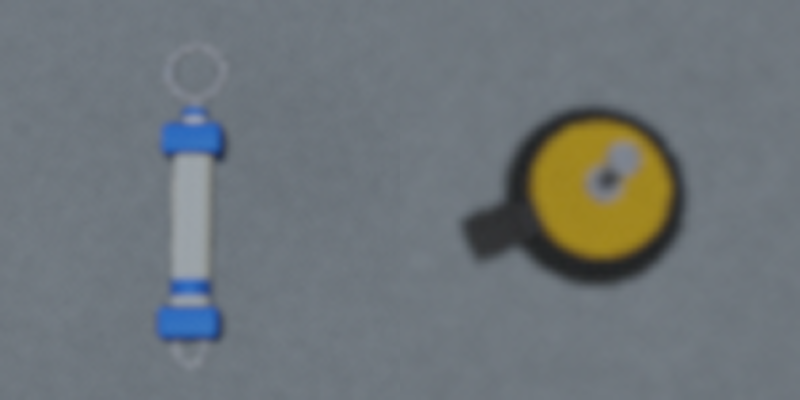

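The crop confirms a small scale with blue caps, not pink. Its ring is at top (201,144) and its tail at (200,217). The anchor's pin head is near (332,170), with the lever pointing to the lower left.

```bash
python3 - <<'E'
from h import *
K=cam('top')
for p in [(200.1,160.9),(199.3,209.5)]: print(onz(K,p,.033))
print('ring',onz(K,(201.2,143.9),.018),'tail',onz(K,(199.9,216.9),.018))
print('head',onz(K,(332.2,169.6),.091))
print('bottle',onz(K,(437,155),.17))
E
```

```text
[0.64704605 0.16255445 0.033     ]
[0.51823377 0.16203068 0.033     ]
ring [0.69776149 0.16276362 0.018     ] tail [0.50068487 0.16228898 0.018     ]
head [ 0.60845737 -0.17338236  0.091     ]
bottle [ 0.62346471 -0.39907475  0.17      ]
```

{"op": "play_rows", "data": {"commands": "1 20 34 2 -2; 1 40 68 4 -4; 1 60 102 6 -6; 1 80 136 8 -8; 1 100 170 10 -10; 1 120 204 12 -12; 1 140 238 14 -14; 1 160 272 16 -16; 1 180 306 18 -18; 1 200 340 20 -20"}}

```text
time: 0.98
ee_pos: [0.3925, -0.1735, 0.2285]
tcp_rot: [180.0, -0.0, 0.3]
wrist_force: [0.7, -1.0, -0.0]
opening: 0.0852
```

{"op": "play_rows", "data": {"commands": "1 20 34 0 0; 1 40 68 0 0; 1 60 102 0 0; 1 80 136 0 0; 1 100 170 0 0; 1 120 204 0 0; 1 140 238 0 0; 1 160 272 0 0; 1 180 306 0 0; 1 196 336 0 0"}}

```text
time: 1.82
ee_pos: [0.5718, 0.0478, 0.2278]
tcp_rot: [-178.4, 0.1, 4.0]
wrist_force: [-0.7, -0.1, 0.4]
opening: 0.0851
```

{"op": "play_rows", "data": {"commands": "1 0 0 0 0; 1 0 0 0 0; 1 0 0 0 0; 1 0 0 0 0"}}

```text
time: 2.15
ee_pos: [0.5705, 0.0466, 0.2287]
tcp_rot: [-178.4, 0.0, 3.9]
wrist_force: [-0.3, -0.4, 0.2]
opening: 0.0854
```

```bash
python3 - <<'E'
from h import *
K=cam('wrist');im=camera('wrist');save('w1.png',im);o=get_obs();print(o['time'],o['ee_pos'],o['tcp_rot'],o['wrist_force'],o['opening'])
for c,st in blobs(im,(105,150,60),(125,255,255)): print('blue',c,st,onz(K,c,.03).round(4))
E
```

```text
2.2 [0.57060744 0.04661521 0.22881696] [-1.78398177e+02  2.27287267e-02  3.86640927e+00] [-0.90393107 -0.75601044 -0.08781747] 0.08535206660374826
blue [164.8  67. ] [157  64  17   7  94] [0.6667 0.1601 0.03  ]
blue [162.7  86.3] [143  75  43  24 824] [0.6472 0.1629 0.03  ]
blue [167.4 179.8] [156 174  24  12 220] [0.5432 0.1602 0.03  ]
blue [166.3 198.5] [148 186  40  23 655] [0.5198 0.1621 0.03  ]
blue [  0.4 305.8] [  0 300   2  14  22] [0.3464 0.3945 0.03  ]
blue [215.3 339.4] [204 317  23  44 844] [0.3171 0.0984 0.03  ]
blue [234.  343.1] [231 334   7  18  86] [0.3131 0.0721 0.03  ]
```

View pics/w1.png

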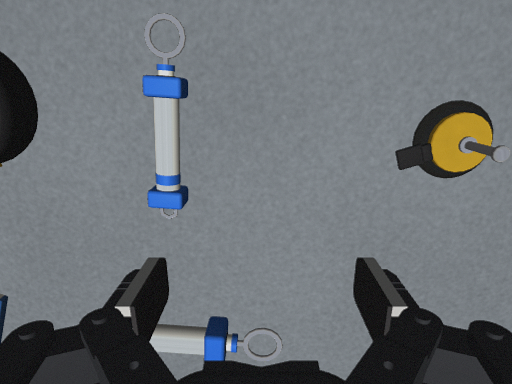

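The picture shows the scale clearly: caps at (163,86) and (166,198), ring at (165,36), anchor at (461,142) with its head at (501,153). Top and wrist agree on scale_mid at about (0.583, 0.1625) and yaw near 0. The arm stopped short, so I'll check the joints.

```bash
python3 - <<'E'
from h import *
K=cam('wrist');o=get_obs();print(o['q'].round(1))
print(onz(K,(466,145),.032),onz(K,(501,153),.089), onz(K,(165,36),.018))
E
```

```text
[  3.8   8.7  16.4  97.8   1.6 179.9]
[ 0.6086503  -0.17174705  0.032     ] [ 0.61032774 -0.17111931  0.089     ] [0.69809053 0.16287113 0.018     ]
```

{"op": "play_rows", "data": {"commands": "1 5 30 -15 0; 1 9 60 -30 0; 1 12 90 -45 -2; 1 12 116 -60 -4; 1 12 116 -75 -4; 1 12 116 -90 -4; 1 12 116 -90 -4; 1 12 116 -90 -4"}}

```text
time: 2.87
ee_pos: [0.5894, 0.0578, 0.1437]
tcp_rot: [-176.6, 0.2, 3.9]
wrist_force: [0.4, -0.4, -0.3]
opening: 0.0858
```

```bash
python3 - <<'E'
from h import *
o=get_obs();print(o['q'].round(1),o['ee_pos'],o['tcp_rot'])
E
```

```text
[  3.8  10.1   8.6  88.6   3.4 179.9] [0.58944524 0.05775089 0.14366581] [-176.5816995     0.1945276     3.87645997]
```

Joint 6 is at its 180° limit. A half turn (positive) gives the same grasp well within range.

{"op": "play_rows", "data": {"commands": "1 0 0 20 7; 1 0 0 40 14; 1 0 0 40 21; 1 0 0 40 28; 1 0 0 40 35; 1 0 0 40 42; 1 0 0 40 49; 1 0 0 40 56; 1 0 0 40 63; 1 0 0 40 70"}}

```text
time: 3.7
ee_pos: [0.5901, 0.0585, 0.1853]
tcp_rot: [-176.6, 0.1, 74.3]
wrist_force: [-0.0, -0.6, 0.3]
opening: 0.0853
```

{"op": "play_rows", "data": {"commands": "1 0 10 0 7; 1 0 20 0 14; 1 0 30 0 21; 1 0 40 0 28; 1 0 50 0 35; 1 0 60 0 42; 1 0 70 0 49; 1 0 80 0 56; 1 0 90 0 63; 1 0 100 0 70"}}

```text
time: 4.53
ee_pos: [0.5901, 0.1591, 0.1853]
tcp_rot: [-176.6, 0.1, 144.3]
wrist_force: [-0.2, 1.3, -0.6]
opening: 0.085
```

{"op": "play_rows", "data": {"commands": "1 0 0 0 7; 1 0 0 0 14; 1 0 0 0 21; 1 0 0 0 28; 1 0 0 0 35; 1 0 0 0 36; 1 0 0 0 36; 1 0 0 0 36"}}

```text
time: 5.2
ee_pos: [0.5901, 0.1587, 0.1852]
tcp_rot: [-176.6, 0.1, 179.7]
wrist_force: [0.1, 0.1, -0.9]
opening: 0.0855
```

```bash
python3 - <<'E'
from h import *
K=cam('wrist');im=camera('wrist');save('w2.png',im);o=get_obs();print(o['time'],o['q'].round(1),o['ee_pos'],o['tcp_rot'],o['opening'])
for c,st in blobs(im,(105,150,60),(125,255,255)): print('blue',c,st,onz(K,c,.03).round(4))
E
```

```text
5.25 [16.7 14.1 17.8 94.6 -3.3 17. ] [0.5900435  0.15870894 0.18509434] [-1.76565808e+02  1.21950610e-01  1.79768103e+02] 0.08543825056000921
blue [275.4  99.9] [254  88  44  24 992] [0.519  0.1637 0.03  ]
blue [275.4 125.5] [262 120  28  13 333] [0.5428 0.1639 0.03  ]
blue [274.1 225.1] [255 208  39  35 878] [0.6476 0.1636 0.03  ]
blue [331.2 354.8] [ 287  341   85   40 1904] [0.8182 0.2348 0.03  ]
```

View pics/w2.png

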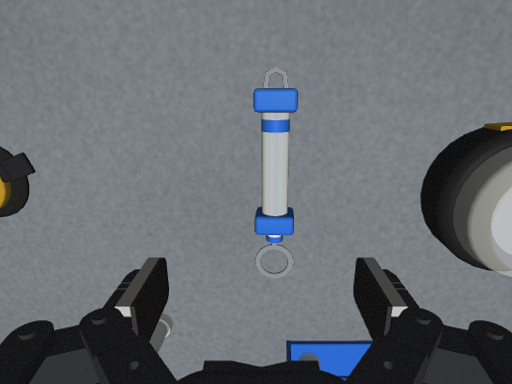

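Wrist view 2: the scale is at (275,165), centred between the fingers, with its ring at (274,261). The midpoint is (0.583, 0.163) and the yaw is fine. Descending.

{"op": "play_rows", "data": {"commands": "1 -3 2 -30 0; 1 -7 3 -60 0; 1 -7 3 -90 0; 1 -7 3 -115 0; 1 -7 3 -135 0; 1 -7 3 -150 0; 1 -7 3 -165 0; 1 -7 3 -175 0; 1 -7 3 -181 0; 1 -7 3 -181 0", "force": 60}}

```text
time: 6.08
ee_pos: [0.5824, 0.1616, 0.0028]
tcp_rot: [-176.5, 0.0, 179.9]
wrist_force: [-0.0, 0.4, -0.0]
opening: 0.0854
```

{"op": "play_rows", "data": {"commands": "0 0 0 0 0; 0 0 0 0 0; 0 0 0 0 0; 0 0 0 0 0; 0 0 0 0 0; 0 0 0 0 0; 0 0 0 0 0; 0 0 0 0 0; 0 0 0 0 0; 0 0 0 0 0", "force": 60}}

```text
time: 6.92
ee_pos: [0.5857, 0.163, 0.0089]
tcp_rot: [-176.7, 0.5, 180.0]
wrist_force: [-3.2, 1.2, 25.6]
opening: 0.0
```

```bash
python3 - <<'E'
from h import *
im=camera('wrist');save('w3.png',im);o=get_obs();print(o['time'],o['ee_pos'],o['tcp_rot'],o['opening'],o['wrist_force'])
E
```

```text
6.9667 [0.585639   0.16294134 0.00882658] [-176.7096573     0.53375526  179.98031544] -0.00014676335357001049 [-3.26944001  0.72280358 25.19643854]
```

View pics/w3.png

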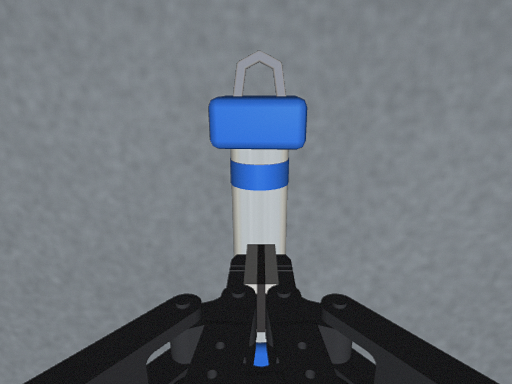

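The fingers shut with opening 0 and an upward push of 25 N, so they seem to have closed above the tube. Checking from the side.

```bash
python3 - <<'E'
from h import *
im=camera('side');save('s3.png',cv2.resize(im[110:220,190:350],(800,550),interpolation=cv2.INTER_CUBIC))
K=cam('wrist');T=get_obs();R=Ro.from_euler('xyz',T['tcp_rot'],degrees=True).as_matrix()
print(proj(K,T['ee_pos']),proj(K,T['ee_pos']-R[:,2]*.019),proj(K,T['ee_pos']-R[:,2]*.04))
print(T['ee_pos'],T['wrist_force'])
E
```

```text
(np.float64(260.63751746501373), np.float64(239.9516721610013)) (np.float64(260.63529039486184), np.float64(256.4072246877709)) (np.float64(260.63217713315225), np.float64(279.41073966377155))
[0.58564994 0.16292435 0.0088101 ] [-2.82267969  0.67669075 25.52301394]
```

View pics/s3.png

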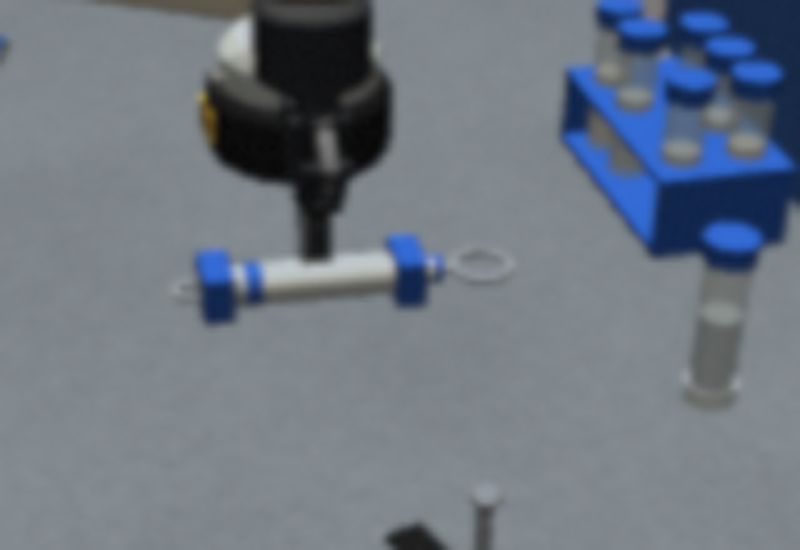

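The fingers did shut on top of the tube, which is unmoved. I'll lift with them shut to see where the tips really stand relative to the TCP.

{"op": "play_rows", "data": {"commands": "0 0 0 20 0; 0 0 0 40 0; 0 0 0 40 0"}}

```text
time: 7.27
ee_pos: [0.5849, 0.1624, 0.0485]
tcp_rot: [-176.7, 0.4, 180.0]
wrist_force: [0.7, 0.8, 0.0]
opening: 0.0001
```

```bash
python3 - <<'E'
from h import *
K=cam('wrist');im=camera('wrist');save('w4.png',im)
T=get_obs();R=Ro.from_euler('xyz',T['tcp_rot'],degrees=True).as_matrix()
for d in (0,.01,.02,.03):print(d,proj(K,T['ee_pos']+R@[.011,0,-d]))
print(T['ee_pos'],T['wrist_force'],T['opening'],T['tcp_rot'])
im=camera('side');save('s4.png',cv2.resize(im[90:200,190:350],(800,550),interpolation=cv2.INTER_CUBIC))
S=cam('side')
for d in (0,.01,.02,.03):
  u=proj(S,T['ee_pos']+R@[0,0,-d]); print(d,(u[0]-190)*5,(u[1]-90)*5)
E
```

```text
0 (np.float64(260.5418281884473), np.float64(219.68053276754432))
0.01 (np.float64(260.544689649066), np.float64(226.89021403886167))
0.02 (np.float64(260.5478890778348), np.float64(234.95143337633266))
0.03 (np.float64(260.5514901089962), np.float64(244.0245223967243))
[0.58439162 0.16225467 0.04653932] [0.13298689 0.23840158 0.04010076] -3.2506081233868744e-06 [-176.62953492    0.3399135   179.96558583]
0 309.5664618003727 341.3915634478903
0.01 309.4249139860084 327.5222361872052
0.02 309.2821409621598 313.53285881218227
0.03 309.13812675192946 299.421865853067
```

View pics/w4.png

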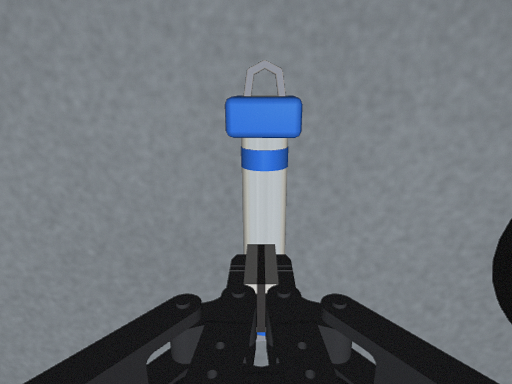

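View pics/s4.png

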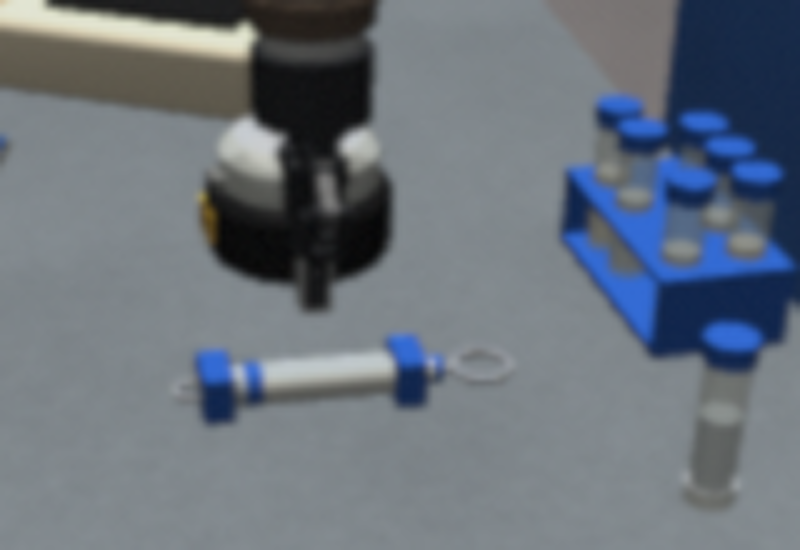

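Side view: the tips at row ~307 are about 24 mm behind the reported TCP, and the wrist view (tip row 245) agrees. So I have to command about 24 mm lower. Opening, then descending with a check on force.

{"op": "play_rows", "data": {"commands": "1 -1 -2 0 0; 1 -1 -2 0 0; 1 -1 -2 0 0; 1 -1 -2 0 0; 1 -1 -2 0 0; 1 -1 -2 0 0; 1 -1 -2 -15 0; 1 -1 -2 -30 0; 1 -1 -2 -44 0; 1 -1 -2 -44 0"}}

```text
time: 8.2
ee_pos: [0.5803, 0.1594, -0.003]
tcp_rot: [-176.5, -0.1, 180.0]
wrist_force: [-0.1, -0.4, 0.0]
opening: 0.0854
```

{"op": "play_rows", "data": {"commands": "1 0 0 -6 0; 1 0 0 -12 0; 1 0 0 -12 0"}}

```text
time: 8.45
ee_pos: [0.5818, 0.1598, -0.0126]
tcp_rot: [-176.6, 0.1, 180.0]
wrist_force: [0.0, -0.0, -0.0]
opening: 0.0852
```

{"op": "play_rows", "data": {"commands": "1 0 0 -4 0; 1 0 0 -8 0; 1 0 0 -8 0"}}

```text
time: 8.7
ee_pos: [0.5818, 0.1598, -0.0206]
tcp_rot: [-176.6, 0.1, 180.0]
wrist_force: [-0.5, 0.0, -0.4]
opening: 0.0856
```

```bash
python3 - <<'E'
from h import *
im=camera('wrist');save('w5.png',im)
im=camera('side');save('s5.png',cv2.resize(im[110:220,190:350],(800,550),interpolation=cv2.INTER_CUBIC))
T=get_obs();print(T['ee_pos'],T['wrist_force'],T['opening'])
E
```

```text
[ 0.58194872  0.15980177 -0.02001753] [-0.45067457  0.61643174 -0.12714661] 0.08511757343752048
```

View pics/s5.png

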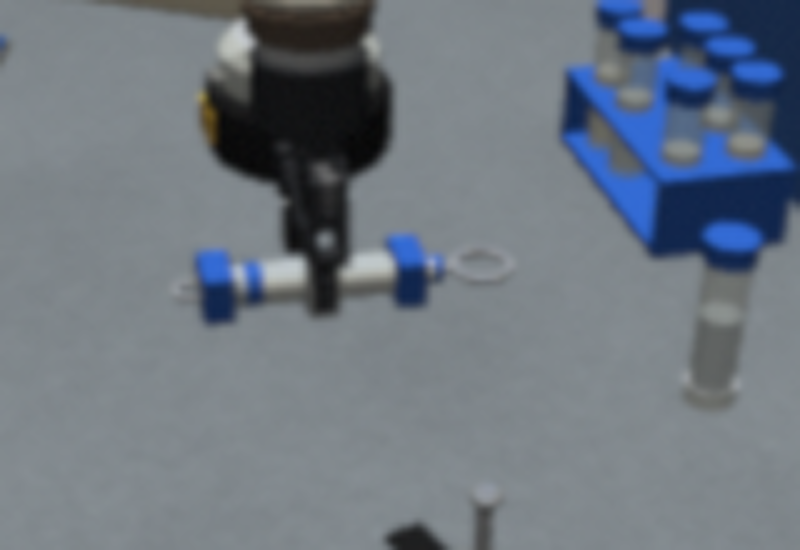

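Now the near finger stands beside the tube, with its tip at (322,310), and there is no contact force. Closing.

{"op": "play_rows", "data": {"commands": "0 0 0 0 0; 0 0 0 0 0; 0 0 0 0 0; 0 0 0 0 0; 0 0 0 0 0; 0 0 0 0 0; 0 0 0 0 0; 0 0 0 0 0", "force": 70}}

```text
time: 9.47
ee_pos: [0.5822, 0.1599, -0.0196]
tcp_rot: [-176.6, 0.1, 180.0]
wrist_force: [0.3, 0.3, 4.3]
opening: 0.0259
```

{"op": "play_rows", "data": {"commands": "0 0 0 15 0; 0 0 0 30 0; 0 0 0 50 0; 0 0 0 70 0; 0 0 0 90 0; 0 0 0 110 0; 0 0 0 110 0; 0 0 0 110 0"}}

```text
time: 10.13
ee_pos: [0.5824, 0.16, 0.0902]
tcp_rot: [-176.6, 0.2, 180.0]
wrist_force: [-0.1, -0.3, -2.8]
opening: 0.0259
```

```bash
python3 - <<'E'
from h import *
W=cam('wrist');im=camera('wrist');save('w6.png',im)
K=cam('top');t=camera('top');save('t6.png',cv2.resize(t[110:240,140:380],(800,433),interpolation=cv2.INTER_CUBIC))
im=camera('side');save('s6.png',cv2.resize(im[80:230,190:350],(640,600),interpolation=cv2.INTER_CUBIC))
T=get_obs();print(T['time'],T['ee_pos'],T['tcp_rot'],T['wrist_force'],T['opening'])
for c,st in blobs(t,(105,150,80),(125,255,255)):
  if 150<c[1]<230 and 150<c[0]<300:print('blue',c,st[4],onz(K,c,.14).round(4))
for c,st in blobs(im,(105,150,60),(125,255,255)):
  if 190<c[0]<310: print('side',c,st)
E
```

```text
10.2833 [0.58119596 0.15959409 0.08808675] [-1.76518771e+02 -3.54311583e-02  1.79970064e+02] [ 0.34421788  0.39506887 -1.49927075] 0.02588065419804704
side [232.1 136.3] [229 129   7  15  80]
side [272.5 133.6] [268 128   8  13  69]
```

View pics/s6.png

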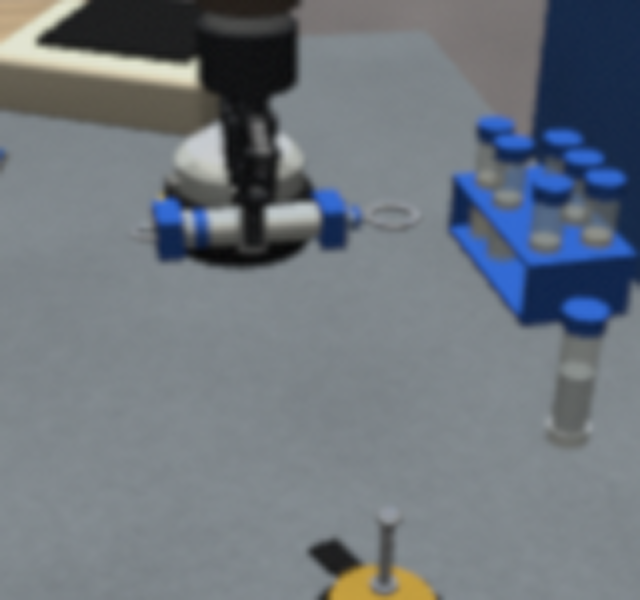

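View pics/t6.png

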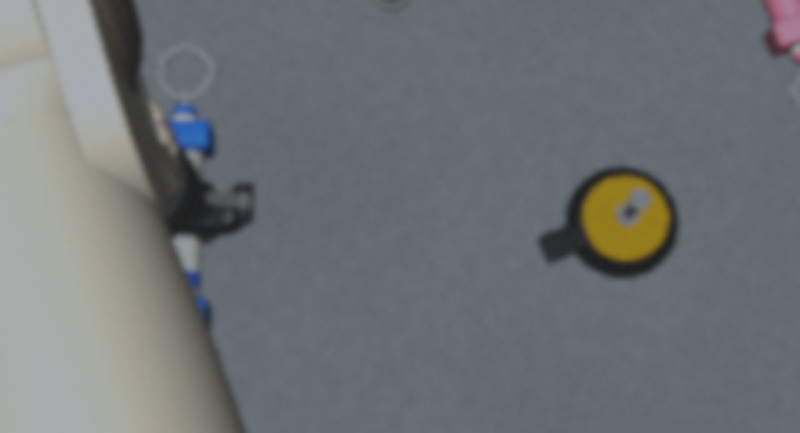

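View pics/w6.png

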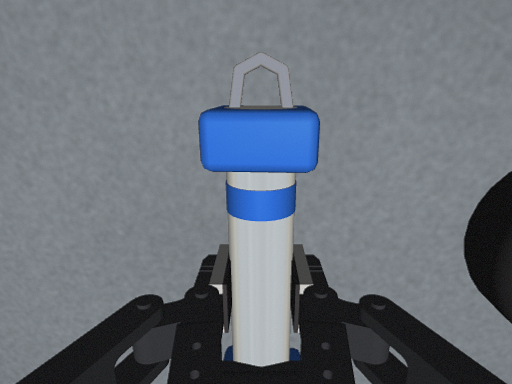

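The scale is held level. Its ring is at side crop (391,215) and top crop (186,73). Locating the ring and the pin head across the two views.

```bash
cat >> h.py <<'E'
def tri(a,b):
    (e1,d1),(e2,d2)=a,b
    A=np.stack([d1,-d2],1);s=np.linalg.lstsq(A,e2-e1,rcond=None)[0]
    p,q=e1+d1*s[0],e2+d2*s[1];return (p+q)/2,np.linalg.norm(p-q)
E
python3 - <<'E'
from h import *
K=cam('top');S=cam('side')
r=(195.8,131.9);print('top z.127',onz(K,r,.127));print(tri(ray(K,r),ray(S,(287.75,133.75))))
print('side z.127',onz(S,(287.75,133.75),.127))
h=(140+640*.3,110+199*.3);hs=(190+389/4,80+517/4)
print('head',tri(ray(K,h),ray(S,hs)),onz(K,h,.09),onz(S,hs,.09))
b=(140+627*.3,110+213*.3);bs=(190+383/4,80+586/4)
print('base',tri(ray(K,b),ray(S,bs)),onz(K,b,.033),onz(S,bs,.033))
E
```

```text
top z.127 [0.69644913 0.1605155  0.127     ]
(array([0.69807348, 0.16051728, 0.12620669]), np.float64(0.002633762571549172))
side z.127 [0.69907179 0.15948608 0.127     ]
head (array([ 0.61035163, -0.17359336,  0.08835218]), np.float64(0.0030601832257819237)) [ 0.60842963 -0.17305842  0.09      ] [ 0.61132101 -0.17538414  0.09      ]
base (array([ 0.61082817, -0.17281368,  0.0327564 ]), np.float64(0.0016704096007816793)) [ 0.60992816 -0.17265125  0.033     ] [ 0.61161687 -0.17296915  0.033     ]
```

{"op": "play_rows", "data": {"commands": "0 -3 -10 0 0; 0 -10 -35 0 0; 0 -18 -65 0 0; 0 -26 -95 0 0; 0 -34 -125 0 0; 0 -42 -155 0 0; 0 -50 -185 0 0; 0 -58 -215 0 0; 0 -66 -245 0 0; 0 -73 -270 0 0"}}

```text
time: 11.12
ee_pos: [0.5073, -0.1124, 0.0891]
tcp_rot: [-176.5, 0.0, 179.9]
wrist_force: [-0.9, 0.4, -1.6]
opening: 0.0259
```

{"op": "play_rows", "data": {"commands": "0 -7 -25 0 0; 0 -12 -48 0 0; 0 -14 -60 0 0; 0 -14 -63 0 0; 0 -14 -63 0 0; 0 -14 -63 0 0"}}

```text
time: 11.62
ee_pos: [0.4949, -0.1727, 0.0896]
tcp_rot: [-176.6, 0.1, 180.0]
wrist_force: [-0.2, 0.2, -2.3]
opening: 0.0258
```

```bash
python3 - <<'E'
from h import *
t=camera('top');save('t7.png',cv2.resize(t[130:230,260:400],(784,560),interpolation=cv2.INTER_CUBIC))
im=camera('side');save('s7.png',cv2.resize(im[150:250,230:350],(720,600),interpolation=cv2.INTER_CUBIC))
T=get_obs();print(T['time'],T['ee_pos'],T['tcp_rot'],T['wrist_force'],T['opening'])
E
```

```text
11.7167 [ 0.49514854 -0.17223316  0.08978816] [-1.76581554e+02  9.26089823e-02 -1.79965554e+02] [ 0.79591652 -0.00788494 -2.93152573] 0.025951662167295816
```

View pics/s7.png

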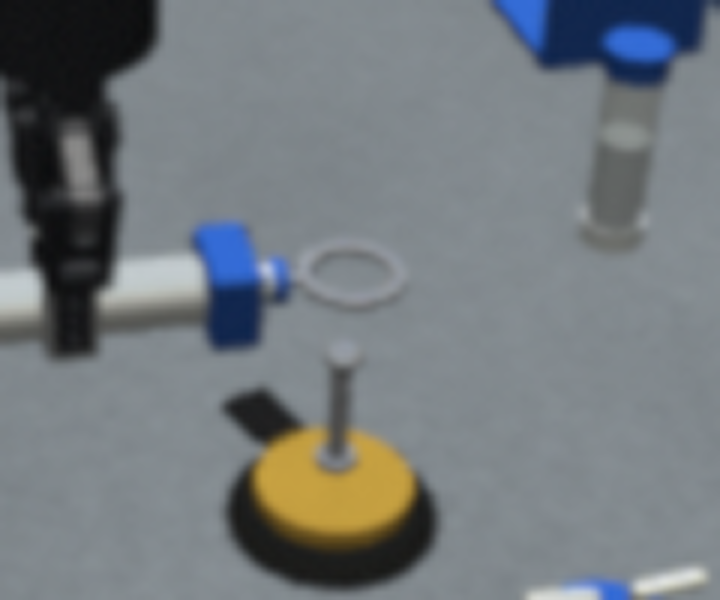

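View pics/t7.png

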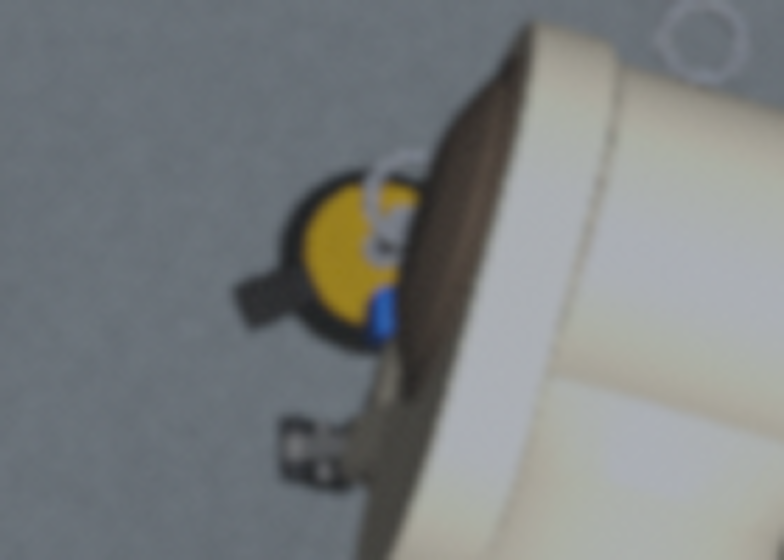

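```bash
python3 - <<'E'
from h import *
S=cam('side');K=cam('top')
print(onz(S,(230+352/6,150+272/6),.127),onz(S,(230+344/6,150+353/6),.09))
print(proj(S,(.61,-.173,.127)))
# predicted top outline of ring
for y in (-.173-.019+.038,):print('ring left edge predicted crop',[(a-b)*5.6 for a,b in zip(proj(K,(.61,y,.127)),(260,130))])
E
```

```text
[ 0.6141695  -0.16909787  0.127     ] [ 0.61195127 -0.17379655  0.09      ]
(np.float64(287.40427770792513), np.float64(196.43267544693498))
ring left edge predicted crop [np.float64(373.02272379748524), np.float64(200.08011907689414)]
```

The ring is within about 3 mm of the pin: +3 mm in x, ~+1 mm in y. Correcting that, then lowering in two stages with a force check.

{"op": "play_rows", "data": {"commands": "0 -3 -1 0 0; 0 -3 -1 -10 0; 0 -3 -1 -20 0; 0 -3 -1 -28 0; 0 -3 -1 -36 0; 0 -3 -1 -42 0; 0 -3 -1 -42 0"}}

```text
time: 12.3
ee_pos: [0.4911, -0.1739, 0.0461]
tcp_rot: [-176.6, -0.0, 180.0]
wrist_force: [-0.7, -0.7, -1.4]
opening: 0.0258
```

```bash
python3 - <<'E'
from h import *
im=camera('side');save('s8.png',cv2.resize(im[160:250,230:350],(800,600),interpolation=cv2.INTER_CUBIC))
T=get_obs();print(T['time'],T['ee_pos'],T['tcp_rot'],T['wrist_force'],T['opening'])
E
```

```text
12.35 [ 0.49144129 -0.17398253  0.04700743] [-1.76590926e+02  2.26577231e-02  1.79968117e+02] [ 0.75933123 -0.98798774 -1.78685017] 0.025729702080111338
```

View pics/s8.png

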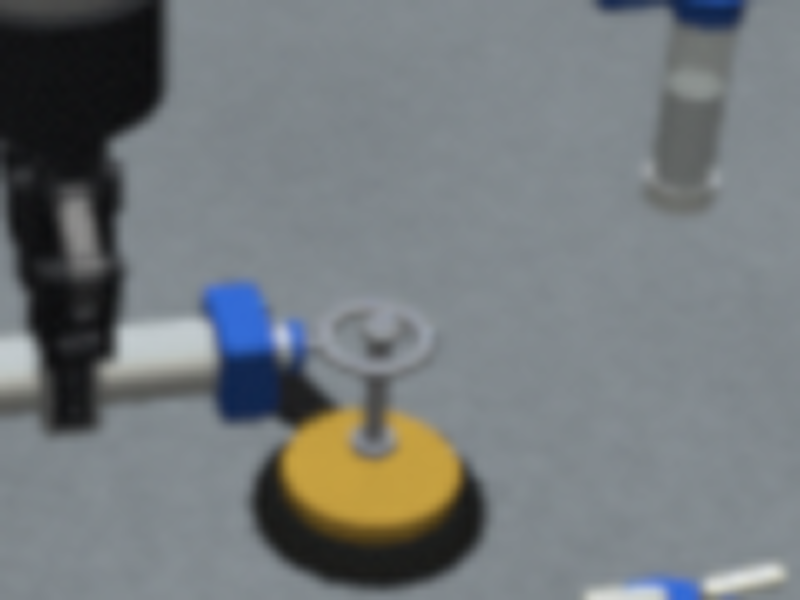

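The pin head at (380,325) sits centred inside the ring, and no force shows. Lowering to about 60 mm.

{"op": "play_rows", "data": {"commands": "0 0 0 -8 0; 0 0 0 -16 0; 0 0 0 -24 0; 0 0 0 -24 0; 0 0 0 -24 0"}}

```text
time: 12.77
ee_pos: [0.4915, -0.174, 0.0233]
tcp_rot: [-176.6, 0.0, 180.0]
wrist_force: [0.3, 1.1, -0.9]
opening: 0.0259
```

```bash
python3 - <<'E'
from h import *
im=camera('side');save('s9.png',cv2.resize(im[160:250,230:350],(800,600),interpolation=cv2.INTER_CUBIC))
T=get_obs();print(T['time'],T['ee_pos'],T['tcp_rot'],T['wrist_force'],T['opening'])
E
```

```text
12.8167 [ 0.49188987 -0.17416079  0.02385629] [-1.76569777e+02  9.21839381e-02  1.79962426e+02] [ 0.18381549  0.45376893 -1.75273821] 0.026038865481772883
```

View pics/s9.png

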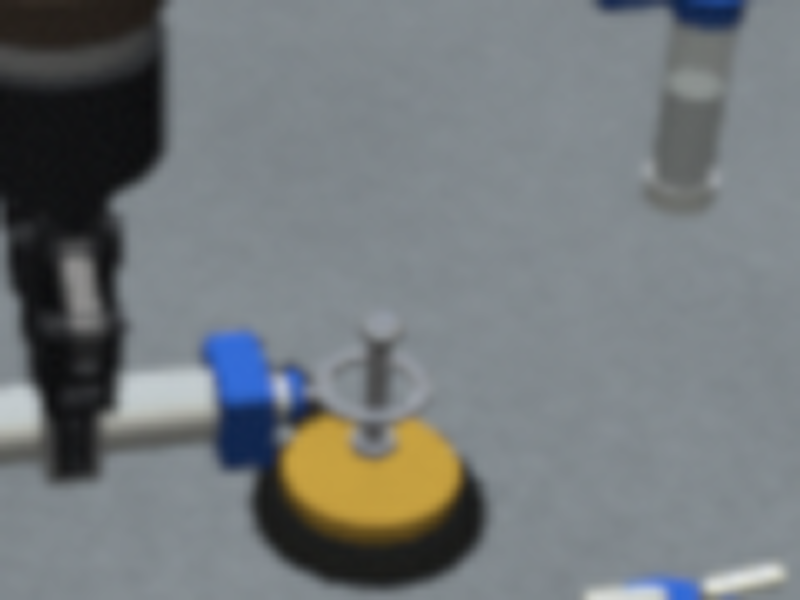

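The ring is on the pin, with the head above it at (382,328). Pulling out slowly, first 50 mm.

{"op": "play_rows", "data": {"commands": "0 -6 0 0 0; 0 -12 0 0 0; 0 -18 0 0 0; 0 -24 0 0 0; 0 -30 0 0 0; 0 -36 0 0 0; 0 -42 0 0 0; 0 -48 0 0 0; 0 -52 0 0 0; 0 -52 0 0 0"}}

```text
time: 13.65
ee_pos: [0.4399, -0.1742, 0.0245]
tcp_rot: [-176.6, 0.2, 180.0]
wrist_force: [5.8, 0.4, -2.2]
opening: 0.0258
```

```bash
python3 - <<'E'
from h import *
im=camera('side');save('s10.png',cv2.resize(im[160:250,200:320],(800,600),interpolation=cv2.INTER_CUBIC))
T=get_obs();print(T['time'],T['ee_pos'],T['tcp_rot'],T['wrist_force'],T['opening'])
E
```

```text
13.7 [ 0.44021795 -0.17426467  0.02448845] [-176.55069349    0.22060079  179.96505481] [ 6.11517705  0.03407828 -2.86876844] 0.025854755326368193
```

View pics/s10.png

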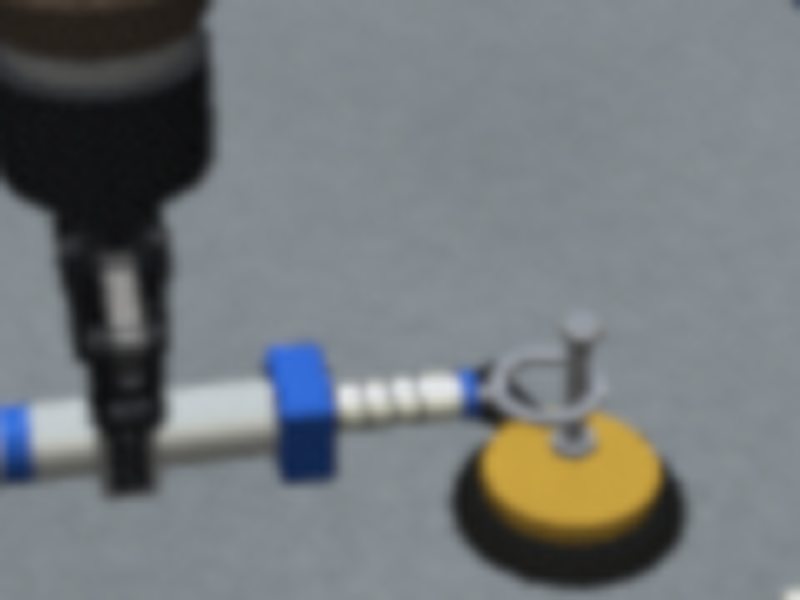

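The sleeve is drawn about 39 mm: three lines are out at x=362, 390 and 420, the mouth is at 338, and the force is 6 N. Pulling 20 mm more, slowly.

{"op": "play_rows", "data": {"commands": "0 -4 0 0 0; 0 -8 0 0 0; 0 -12 0 0 0; 0 -15 0 0 0; 0 -18 0 0 0; 0 -20 0 0 0; 0 -20 0 0 0; 0 -20 0 0 0; 0 -20 0 0 0"}}

```text
time: 14.45
ee_pos: [0.4211, -0.1743, 0.0247]
tcp_rot: [-176.5, 0.3, 180.0]
wrist_force: [8.6, -0.1, -1.7]
opening: 0.0258
```

```bash
python3 - <<'E'
from h import *
im=camera('side');save('s11.png',cv2.resize(im[165:240,200:300],(800,600),interpolation=cv2.INTER_CUBIC))
save('w11.png',camera('wrist'))
T=get_obs();print(T['time'],T['ee_pos'],T['tcp_rot'],T['wrist_force'],T['opening'])
E
```

```text
14.55 [ 0.42111431 -0.17433012  0.02467235] [-176.54286719    0.29025991  179.98025865] [ 9.14728045 -0.05146932 -2.05818379] 0.02574185386061331
```

View pics/s11.png

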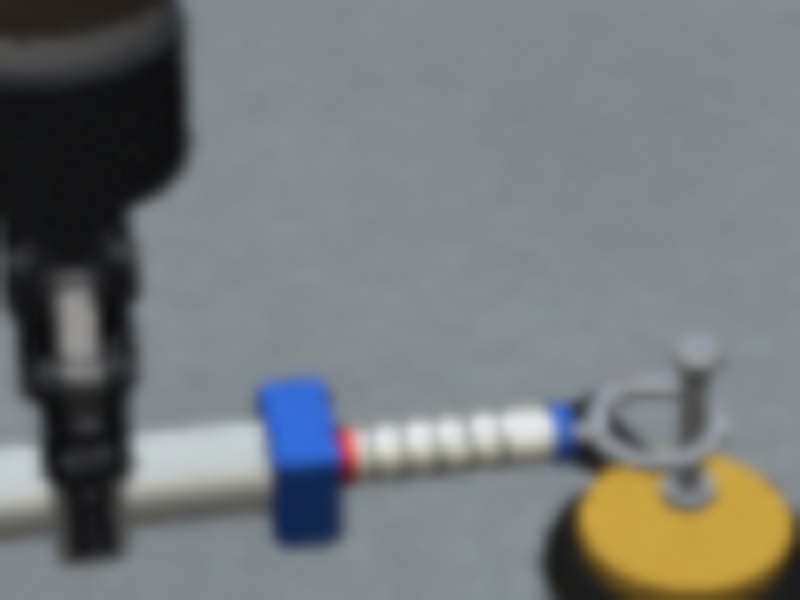

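View pics/w11.png

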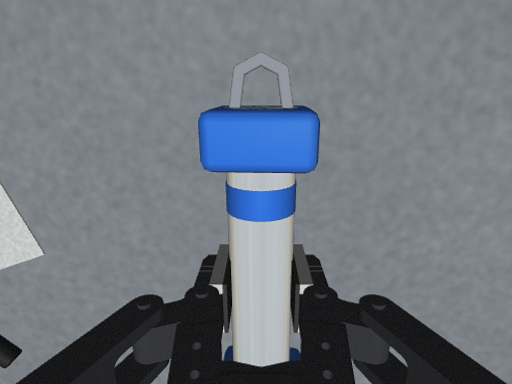

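The red band shows at the mouth (338–357), about half out. Measuring it finely with the red mask.

```bash
python3 - <<'E'
from h import *
im=camera('side').astype(int);S=cam('side')
p=im[219:224,236:275].mean(0);print(np.c_[np.arange(236,275),p.round()].astype(int).tolist())
for x in (.496,.506,.516,.586): print(x,proj(S,(x,-.173-.006,.064)))
T=get_obs();print(T['ee_pos'],T['wrist_force'],np.abs(T['qd']).max())
E
```

```text
[[236, 47, 98, 195], [237, 47, 97, 194], [238, 47, 97, 192], [239, 46, 95, 189], [240, 48, 92, 183], [241, 70, 84, 165], [242, 125, 70, 125], [243, 177, 84, 96], [244, 193, 137, 133], [245, 182, 171, 164], [246, 167, 168, 162], [247, 183, 184, 178], [248, 190, 191, 184], [249, 178, 180, 172], [250, 161, 162, 155], [251, 171, 173, 166], [252, 180, 181, 174], [253, 171, 172, 164], [254, 153, 154, 147], [255, 157, 158, 152], [256, 169, 171, 163], [257, 165, 166, 158], [258, 147, 149, 141], [259, 147, 148, 142], [260, 161, 162, 154], [261, 156, 158, 150], [262, 140, 141, 135], [263, 138, 140, 133], [264, 153, 155, 147], [265, 157, 159, 151], [266, 155, 157, 150], [267, 150, 153, 147], [268, 135, 141, 142], [269, 98, 110, 131], [270, 66, 84, 121], [271, 62, 75, 106], [272, 66, 70, 80], [273, 68, 69, 71], [274, 83, 82, 81]]
0.496 (np.float64(240.93272739446954), np.float64(223.6009993648368))
0.506 (np.float64(245.00701627954402), np.float64(223.1464656828007))
0.516 (np.float64(249.06562664322988), np.float64(222.6936811197536))
0.586 (np.float64(277.04440158122634), np.float64(219.57232768847985))
[ 0.4210988  -0.17433209  0.02467675] [ 9.04678024  1.04831854 -1.73422613] 0.0782323324024861
```

The black lines at px 246.1, 250.2, … (4.08 px per 10 mm) put the draw at about 61–62 mm. Easing back 1–2 mm to centre it, and letting it settle.

{"op": "play_rows", "data": {"commands": "0 1 0 0 0; 0 1.5 0 0 0; 0 1.5 0 0 0; 0 1.5 0 0 0; 0 1.5 0 0 0; 0 1.5 0 0 0"}}

```text
time: 15.1
ee_pos: [0.4226, -0.1743, 0.0247]
tcp_rot: [-176.5, 0.3, 180.0]
wrist_force: [9.0, 0.4, -1.1]
opening: 0.0262
```

```bash
python3 - <<'E'
from h import *
im=camera('side');save('s12.png',cv2.resize(im[165:240,200:300],(800,600),interpolation=cv2.INTER_CUBIC))
p=im[219:224,240:256].astype(int).mean(0);print(p.sum(1).astype(int).tolist())
T=get_obs();print(T['time'],T['ee_pos'],T['wrist_force'],T['opening'],np.abs(T['qd']).max())
E
```

```text
[323, 314, 310, 341, 455, 516, 497, 545, 564, 530, 478, 510, 535, 508, 453, 467]
15.15 [ 0.4225845  -0.17431959  0.02464311] [ 9.20964737 -0.47161276 -1.83450578] 0.025509355472930793 0.09206724326281379
```

View pics/s12.png

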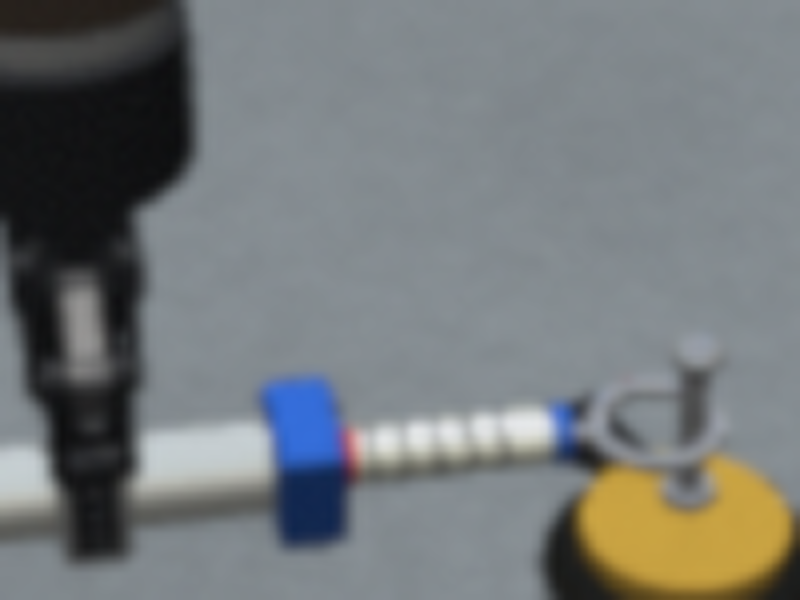

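The final view shows the red band half out at the mouth (342–357), the ring on the pin below its head, and the scale level and clear of the bench. Handing in.

```bash
python3 - <<'E'
from h import *
print(job_done())
E
```

```text
the job is handed in; nothing more can be done
None
```

I picked up the small blue-capped scale, lowered its ring over the anchor pin, and pulled it level along −x until the red band stood about half out. I handed the job in while still holding it there, at about 15 s. `job_done()` gave no verdict.

**Last checks**
- **Draw:** about 60 mm. The line marks and geometry gave about 61.8 mm just before I eased back 1.5 mm, and the wrist force was about 9 N afterwards. The red part visible in the side view alone reads slightly lower, because the near edge of the cap hides some of it.
- **Ring and scale:** the ring is on the pin below its head. The scale is level, with its axis about 62 mm above the bench.
- **Bystanders:** nothing touched the bottle, centrifuge or sample tube in any view. I made no separate measurement of their positions at the end.

**What went wrong or disagreed**
- **First grasp:** it closed on top of the tube and pressed on it with about 25 N. The fingertips stand about 24 mm behind the reported TCP, so I re-gripped that much lower.
- **Joint 6:** it hit its limit early. I made a half turn, and about 3.4° of tool tilt about the tube's axis remained. This does not affect how level the scale is.

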